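Set the last drive pin of an equipment plate with an automatic punch

TASK

One of the four rivets on the blank equipment plate still has its pin standing proud. Stand the automatic punch upright on the plate with its hollow foot over that pin, press it straight down until it trips and the pin is driven flush, and do not trip it anywhere else. Then let it spring back and set it down gently, standing upright inside the steel instrument tray, leaving the forceps, the dropper bottle, the vial and the gauze where they are.

Things in the scene. Friction and masses are not known exactly. Their poses are not given: they have to be found in the camera images.
- block: Fixed grey block 146 x 106 x 20 mm with a blank aluminium plate 140 x 100 x 4 mm, its top 24 mm above the bench. Origin at the centre of the underside; x along the length, z up; any yaw. Four rivet heads, 20 mm across and 1.5 mm high, at x = +-48, y = +-28 mm. Three have their pin home (flush with the head); at x = +48, y = +28 the pin stands proud.
- pin_top (a point): Centre of the top of the proud pin, a steel rod 10 mm across that stands 6.5 to 8 mm proud of its rivet head at the start (32 to 33.5 mm above the bench) and moves only straight down. It resists with about 2.5 N and stays where it is pushed.
- drive_pin (a joint): How far the pin has been driven, m: 0 to 0.0015 at the start, 0.008 flush with its rivet head (hard stop).
- punch_grip (a point): Middle of the automatic punch's grip, on its axis (z up), 76 mm above its rim unpressed. Loose round steel tool, 0.2 kg, 110 mm tall, stands by itself. From below: hollow foot 41 mm across, 30 mm inside, 24 mm high; neck; collar 44 mm across at 44 to 51 mm, which fingertips can push on; grooved grip 26 mm across, 51 to 100 mm; cap 27 mm across. Grip it from above round the grip.
- punch_rim (a point): Centre of the foot's lower rim, the plane on which the punch stands; z up along its axis. It stays on the plate while the grip is pressed down.
- punch_foot (a joint): Stroke of the punch, m: 0 extended, 0.018 limit. The grip goes down over the foot against 4 N, rising to about 16 N near 7 mm; there it trips, and the force falls to about 10 N and further to 8 N. A 10 mm hammer rod in the foot, 17 mm above the rim unpressed, meets the proud pin at 7.5 to 9 mm and has it flush at 15.5 mm. Springs back when released.
- tray: Fixed shallow steel instrument tray, 278 mm long (its own y), 183 mm wide (its own x), rim 20 mm high, floor practically at bench height. Origin at the centre of its underside. A pair of forceps lies in it along one long side (about 55 mm from the middle, at negative x of the tray).
- forceps: Thin steel forceps, 146 mm long, 10 mm high, lying in the tray; bystander. Origin at the centre of its underside.
- drop_bottle: Brown dropper bottle with a black teat, 34 mm across, 102 mm tall, standing on the bench; bystander. Origin at the centre of its underside.
- vial_a: Small white vial with a cap, 22 mm across, 47 mm tall, standing on the bench; bystander. Origin at the centre of its underside.
- gauze: Flat pack of gauze with a paper band, 58 x 87 x 28 mm, on the bench; bystander. Origin at the centre of its underside.
Not all that is in view belongs to the job. Leave any purple or yellow look-alike of the part that bears punch_grip alone.

How it is judged:
On the way, in this order (a step that is already met when the one before it is completed fails the run):
1. the punch stands upright on the plate, its foot over the proud pin, not yet tripped (horizontal distance between punch_rim and pin_top below 0.007 m and angle between punch_rim's own z axis and vertical below 0.1 rad and z of punch_rim in the frame of block below 0.0265 m and value of joint punch_foot below 0.0065 m and value of joint drive_pin below 0.003 m), for 0.05 s.
2. the punch has been pressed past its trip and has driven the pin home while standing over it (horizontal distance between punch_rim and pin_top below 0.007 m and angle between punch_rim's own z axis and vertical below 0.12 rad and value of joint punch_foot above 0.013 m and value of joint drive_pin above 0.0065 m), for 0.05 s.
At the end, for the whole second after the job is handed in: The pin is flush with its rivet head (within 1.5 mm); the punch, sprung back to its full length (within 2 mm), stands upright (within 0.1 rad) and at rest on the floor of the instrument tray, inside its rim (value of joint drive_pin above 0.0065 m and value of joint punch_foot below 0.002 m and angle between punch_grip's own z axis and vertical below 0.1 rad and height (world z) of punch_rim below 0.006 m and x of punch_rim in the frame of tray between -0.08 and 0.08 m and y of punch_rim in the frame of tray between -0.125 and 0.125 m and linear speed of punch below 0.02 m/s); the robot touches nothing.
It fails at once if the punch is tripped away from the proud pin (value of joint punch_foot above 0.009 m and horizontal distance between punch_rim and pin_top above 0.012 m).
It fails at once if the punch is dropped (falls freely faster than 0.5 m/s) (linear speed of punch above 0.5 m/s and contact force between the fingers and punch below 0.3 N and horizontal distance between punch_rim and pin_top above 0.03 m).
It fails at once if a bystander is moved by more than 30 mm (distance of any of forceps, drop_bottle, vial_a, gauze from where it was at the start of the episode above 0.03 m).
It also fails if it takes over 53 s, if anything falls off the work surface, if the arm or the gripper's body presses on something with over 40 N, if the wrist force passes 120 N, or if a joint passes its speed limit or range.

ROBOT

A 7-joint arm with a two-finger parallel gripper is mounted at the origin on the work surface; the furniture and walls round the work are solid. World frame = base frame: x ahead of the robot, y to its left, z up, the work surface at z = 0. Lengths are in m, angles in rad, forces in N, time in s.
With the tool pointing down it reaches from about 0.425 to 0.975 m from the base axis. Payload 16.7 kg.
Tool frame: the origin (TCP) lies at the very end of the fingers, on their centre line; the grasp point (between the pads) lies 19 mm behind it; z points along the fingers, y is the line along which they close (so a half turn about z gives the same grasp; the last joint's range is limited). The gripper opens to 85 mm and grips with 20 to 120 N. Pads are 22 mm wide; open, the fingers measure 114 mm over their backs; the gripper's body (76 mm by 85 mm) begins 54 mm behind the grasp point. The pads swing forward as they close: fully open they stand 13 mm farther back than shut.
Start: joints at [-1.254, 0.426, 0.074, 1.606, -0.034, 1.111, -0.067], TCP at [0.303, 0.603, 0.231] pointing down, gripper open.
Joint ranges: [-2.85, 2.85], [-0.5, 2.14], [-1.23, 1.37], [0.21, 2.46], [-1.02, 4.16], [0.16, 2.05], [-2.73, 2.73]. Speed limits (rad/s): [1.89, 1.89, 2.39, 2.39, 3.01, 3.01, 3.01].

INTERFACE

Orientations are given as [roll, pitch, yaw] about the fixed x, y, z axes, in that order (R = Rz(yaw) Ry(pitch) Rx(roll)).
In Python, from workcell import * gives the robot as it stands. The module is installed in compiled form; this text tells all that it offers.
- The arm moves only by the tool servo_tool, never from a script. Its argument "rows" is a list of rows, each a list of 5 numbers: the opening, from 0 (shut) to 1 (fully open), then the shift along the tool's x, y, z in cm, then the turn about the tool's z in rad. In form: [[hand, dx, dy, dz, twist], ...]. A call has exactly 5 rows; each row is the pose to reach, as a shift and turn from the pose commanded when the call began, along the tool's axes at that moment; what a row does not reach only later rows make up. A row lasts 1/8 s, in which the tool goes at most 62.5 mm and 10.7 degrees, less where a joint would pass 70% of its speed; a pose out of reach is approached as far as the arm can. A call with a gripper value outside its range is refused whole. The fingers move at their own pace and stop on an object; "squeeze" is the grip in N (left out, the last holds). Time passes only in rows, so rows that repeat a pose let the fingers close, or fill a call up. It gives the time, the measured TCP pose, the force, the opening and the grip force at its end, in the units of the state.
- sense(): the state, without advancing time (a new reading comes with each control period).
- camera(name): name is "side" or "top" or "wrist"; returns (picture, depth): 400x640x3 uint8, red, green, blue; 400x640 float32, m along the optical axis (not along the pixel's ray), 0 where there is no reading.
- camera_params(name): a dict with "camera_matrix" (3x3 intrinsics, pixels), "k1" (the pictures are not rectified: a ray, as slopes to the right and down, at radius r is drawn at 1 + k1 r^2 times it, then the intrinsics apply), "R" (3x3) and "t" (3): a world point X has camera coordinates R X + t; the wrist camera has in their place "tool_from_camera" (4x4, takes a point from camera to tool coordinates, whose origin is the TCP and whose axes are the flange's). Camera axes: x right, y down, z forward; pixel columns grow to the right and rows downward; lengths in m; the calibration is good to about 2 mm. A picture is of the moment at which its call begins: read the wrist's pose just before it. camera_params takes no time and is no camera call.
- job_done(): hands the job in; it is judged then, once.
The state is a dict: "clock": time; "joints": joint angles; "joint_velocities": joint speeds; "effort": joint torques, N m; "tool_pos": TCP position; "ee_rot": TCP orientation; "contact_force": force on the tool from outside, world axes, zero at the start; "moment": the same for the moment, N m; "gripper_width": finger opening in m; "finger_force": force on a finger pad.
Only numpy, scipy, OpenCV 4.12 (cv2) and the standard library are available. Lean on these libraries where they do the work, as an engineer would, in place of code of your own. Each camera call takes 0.05 s, during which the arm holds its last target. There are 200 camera calls.

## Working session

There is one attempt and no reset: what is moved stays moved. The work goes in short steps, Python scripts to look and compute and a tool call to move; the robot and the scene stay as the last step left them, time stands still between calls to the robot, and variables do not carry over. Pictures are saved under pics/ and viewed, at most 10 in all, crops included, and the job is handed in when it is done.

Besides the shell and the picture viewer there is one more tool, called as name(argument=value, ...), one argument or row to a line, values as JSON. servo_tool: Moves the arm, as the interface text tells. Its arguments: {"type":"object","properties":{"rows":{"type":"array"},"squeeze":{"type":"number"}},"required":["rows"]}

```bash
mkdir -p pics; cat > h.py <<'E'
from workcell import *
import numpy as np, cv2
from scipy.spatial.transform import Rotation as Ro
def tool():
    s=sense(); return Ro.from_euler('xyz',s['ee_rot']).as_matrix(), np.array(s['tool_pos'])
def snap(name,fn=None):
    R,p=tool(); im,d=camera(name); c=camera_params(name)
    if name=='wrist':
        T=np.array(c['tool_from_camera']); Rw=R@T[:3,:3]; o=R@T[:3,3]+p
    else:
        Rw=np.array(c['R']).T; o=-Rw@np.array(c['t'])
    if fn: cv2.imwrite('pics/'+fn,im[:,:,::-1])
    return dict(im=im,d=d,K=np.array(c['camera_matrix']),k1=c['k1'],Rw=Rw,o=o)
def rays(v,uv):
    uv=np.asarray(uv,float).reshape(-1,1,2)
    n=cv2.undistortPoints(uv,v['K'],np.array([v['k1'],0,0,0,0.]))[:,0]
    return np.c_[n,np.ones(len(n))]@v['Rw'].T
def onplane(v,uv,z):
    r=rays(v,uv); return v['o']+r*((z-v['o'][2])/r[:,2])[:,None]
def cloud(v):
    h,w=v['d'].shape; u,vv=np.meshgrid(np.arange(w),np.arange(h))
    P=v['o']+rays(v,np.c_[u.ravel(),vv.ravel()])*v['d'].reshape(-1,1)
    P[v['d'].ravel()==0]=np.nan
    return P.reshape(h,w,3)
E
python3 - <<'E'
from h import *
for n in('top','side','wrist'):
    v=snap(n,n+'0.png'); np.savez(n+'0.npz',**v); print(n,v['o'].round(3),v['Rw'][:,2].round(2),v['k1'],v['K'][0,0])
print(sense())
E
```

```text
top [ 0.329 -0.019  0.963] [ 0.2   0.02 -0.98] -0.061870548294349355 374.4869016678545
side [1.08  0.675 0.478] [-0.57 -0.71 -0.41] -0.0165998699481089 396.19963037263943
wrist [0.238 0.636 0.373] [ 0.26 -0.13 -0.96] -0.053624151151587675 295.24131792249244
{'clock': 0.15, 'joints': array([-1.2544779 ,  0.42658779,  0.07384443,  1.60646148, -0.03407704,
        1.1107999 , -0.06710052]), 'joint_velocities': array([ 0.00081869, -0.00275811, -0.00085705,  0.00212232, -0.00031785,
        0.00108275, -0.00105868]), 'effort': array([ 6.47289635e-03, -9.50313234e+01,  3.76497075e+00, -4.63761628e+01,
        1.94280990e-02,  7.88527104e-03,  4.18707782e-05]), 'tool_pos': array([0.30305557, 0.60278655, 0.23077084]), 'ee_rot': array([-3.14059790e+00,  7.96425599e-05,  2.67576262e+00]), 'contact_force': array([-0.86490956, -0.1030282 ,  0.05728285]), 'moment': array([0.01854033, 0.00179504, 0.01469238]), 'finger_force': 0.0, 'gripper_width': 0.0856112150604312}
```

View pics/top0.png

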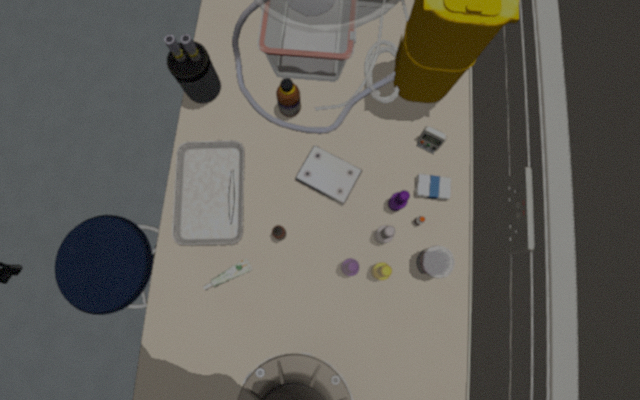

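View pics/side0.png

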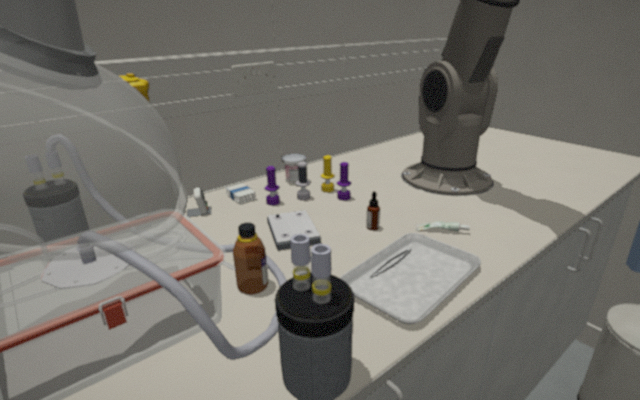

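The top view shows the grey punch at about (386,234), with the plate at (329,174), the tray at (210,192) and look-alikes at (399,200), (350,267) and (382,271). In the side view the punch is at about (303,180). Next I'll measure with depth and zoom in.

```bash
python3 - <<'E'
from h import *
V={n:dict(np.load(n+'0.npz')) for n in('top','side')}
V['top']['k1']=float(V['top']['k1']);V['side']['k1']=float(V['side']['k1'])
v=V['top'];P=cloud(v)
a=cv2.resize(v['im'][140:290,290:440],(400,400),interpolation=cv2.INTER_CUBIC)
b=cv2.resize(V['side']['im'][150:250,240:360],(480,400),interpolation=cv2.INTER_CUBIC)[:,:400]
cv2.imwrite('pics/z1.png',np.hstack([a,b])[:,:,::-1])
for n,uv in dict(bench=(330,300),punch=(386,234),punch2=(388,229),purp1=(399,200),purp2=(350,267),yel=(382,271),vial=(420,220),bottle=(279,232),plate=(329,174),tray=(210,192),gauze=(433,187)).items():
    print(n,P[uv[1],uv[0]].round(3))
# punch: grey cluster, heights
def cl(z0,z1,u0,u1,w0,w1):
    Q=P[w0:w1,u0:u1].reshape(-1,3);Q=Q[(Q[:,2]>z0)&(Q[:,2]<z1)];return Q
Q=cl(.09,.13,370,400,218,250);print('cap',len(Q),Q.mean(0),Q.min(0),Q.max(0))
for nm,w,z in(('block',(.017,.032,290,368,142,210),.024),('tray',(.012,.03,165,255,130,255),.02)):
    Q=cl(*w); r=cv2.minAreaRect(Q[:,:2].astype(np.float32)*1000); print(nm,len(Q),r,np.median(Q,0)); 
# plate bright mask
g=cv2.cvtColor(v['im'],cv2.COLOR_RGB2GRAY); print(g[160:190:6,300:360:5])
# side: plate
PS=cloud(V['side']);
for n,uv in dict(punch=(303,168),plate=(293,225)).items(): print(n,PS[uv[1],uv[0]].round(3))
E
```

```text
bench [ 0.272 -0.064 -0.002]
punch [ 0.437 -0.175  0.106]
punch2 [ 0.448 -0.178  0.111]
purp1 [ 0.522 -0.204  0.093]
purp2 [ 0.355 -0.098  0.109]
yel [ 0.352 -0.17   0.109]
vial [ 0.486 -0.268  0.047]
bottle [0.422 0.073 0.079]
plate [ 0.59  -0.034  0.023]
tray [0.519 0.275 0.001]
gauze [ 0.579 -0.305  0.026]
cap 115 [ 0.44502998 -0.17971862  0.10722046] [ 0.43254578 -0.19338966  0.09358295] [ 0.45836512 -0.16766539  0.11297182]
block 2079 ((590.3519897460938, -33.198394775390625), (144.92559814453125, 105.53734588623047), 66.21308898925781) [ 0.58939704 -0.03309314  0.02243001]
tray 1029 ((518.7960815429688, 275.0877685546875), (277.2979431152344, 184.72882080078125), 6.202295780181885) [0.50700777 0.2989839  0.01683525]
[[140 118 146 148 143 145 145 146 141 136 141 138]
 [129 148 146 147 144 146 144 147 144 147 147 133]
 [145 121 131 146 148 147 147 147 144 141  89 142]
 [142 144 144 149 149 146 146 145 144 145 148 138]
 [126  58 129 147 147 149 144 146 145 144 145 125]]
punch [ 0.454 -0.167  0.098]
plate [ 0.594 -0.027  0.023]
```

View pics/z1.png

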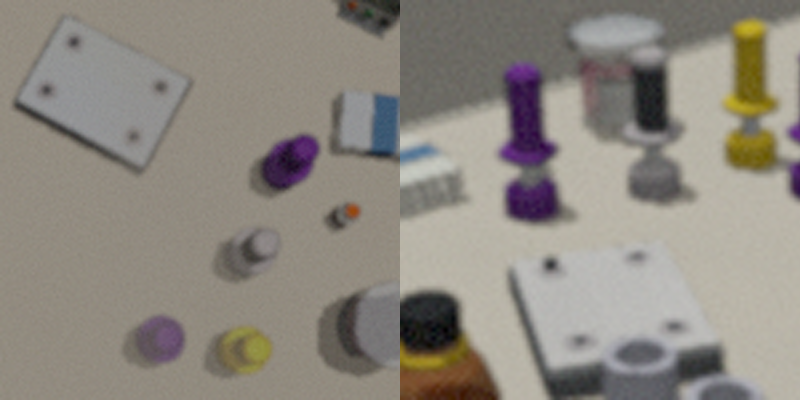

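The side crop shows the proud pin at crop (550,264), the plate's far-left corner. No turn of the tool is needed for the grasp, so I'll start moving toward the plate.

servo_tool(
  rows=[
    [1, -4.5, -3.7, 0, 0],
    [1, -9, -7.3, 0, 0],
    [1, -13.5, -11, 0, 0],
    [1, -18, -14.6, 0, 0],
    [1, -22.5, -18.3, 0, 0],
  ],
  squeeze=90,
)

```text
clock: 0.78
tool_pos: [0.4225, 0.3366, 0.2313]
ee_rot: [3.142, -0.0, 2.676]
contact_force: [-0.1, 1.0, 0.4]
gripper_width: 0.0852
finger_force: 0.0
```

```bash
python3 - <<'E'
from h import *
v=dict(np.load('top0.npz'));v['k1']=float(v['k1']);s=dict(np.load('side0.npz'));s['k1']=float(s['k1'])
top=[(290+x*150/400,140+y*150/400) for x,y in((73,41),(160,86),(46,90),(134,136))]
print(onplane(v,top,.026).round(3))
print('proud from side',onplane(s,[(240+(550-400)*.25,150+264*.25)],.031).round(3))
print(sense()['tool_pos'],sense()['clock'])
E
```

```text
[[ 0.637  0.001  0.026]
 [ 0.599 -0.088  0.026]
 [ 0.585  0.022  0.026]
 [ 0.547 -0.066  0.026]]
proud from side [[ 0.604 -0.078  0.031]]
[0.42247544 0.33664925 0.2312818 ] 0.775
```

servo_tool(
  rows=[
    [1, -4.5, -3.7, 0, 0],
    [1, -9, -7.3, 0, 0],
    [1, -13.5, -11, 0, 0],
    [1, -18, -14.6, 0, 0],
    [1, -22.5, -18.3, 0, 0],
  ],
)

```text
clock: 1.4
tool_pos: [0.5412, 0.0722, 0.2314]
ee_rot: [3.141, 0.0, 2.676]
contact_force: [0.7, 0.9, 0.9]
gripper_width: 0.0858
finger_force: 0.0
```

servo_tool(
  rows=[
    [1, -4.5, -3.5, 0, 0],
    [1, -8, -6, 0, 0],
    [1, -9, -7, 0, 0],
    [1, -9, -7, 0, 0],
    [1, -9, -7, 0, 0],
  ],
)

```text
clock: 2.02
tool_pos: [0.5894, -0.0275, 0.2312]
ee_rot: [3.141, -0.001, 2.677]
contact_force: [1.0, 0.5, -0.0]
gripper_width: 0.0855
finger_force: 0.0
```

```bash
python3 - <<'E'
from h import *
print(tool()[1],sense()['clock'])
v=snap('wrist','w1.png'); np.savez('w1.npz',**v)
E
```

```text
[ 0.58935004 -0.0274743   0.23117412] 2.025
```

View pics/w1.png

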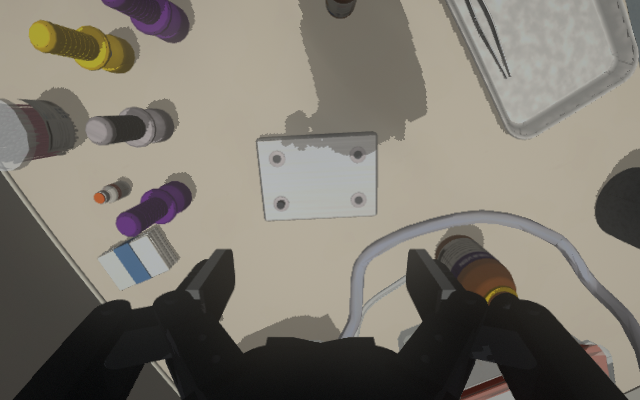

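The wrist view shows the proud pin at (281,204), with its rivet mates at (277,159), (358,155) and (359,200). The punch lies toward (130,128).

```bash
python3 - <<'E'
from h import *
v=dict(np.load('w1.npz'));v['k1']=float(v['k1'])
g=cv2.cvtColor(v['im'],cv2.COLOR_RGB2GRAY)
def dark(c,r=8):
    x,y=c;w=g[y-r:y+r+1,x-r:x+r+1];m=(w<w.min()+35);yy,xx=np.nonzero(m);return x-r+xx.mean(),y-r+yy.mean()
for c,z in(((277,159),.0255),((358,155),.0255),((359,200),.0255),((281,204),.0325)):
    u=dark(c);print(u,onplane(v,[u],z).round(4))
P=cloud(v);print(P[204,281],P[180,315])
m=((P[...,2]>.018)&(P[...,2]<.03));m[:,:250]=0;m[:120]=0;m[225:]=0;m[:,385:]=0
r=cv2.minAreaRect(P[m][:,:2].astype(np.float32));print(r)
b=np.zeros_like(m);b[95:155,80:175]=1
# circles at height bands of punch
def circ(Q):
    A=np.c_[2*Q[:,:2],np.ones(len(Q))];s=np.linalg.lstsq(A,(Q[:,:2]**2).sum(1),rcond=None)[0];return s[:2],np.sqrt(s[2]+s[0]**2+s[1]**2)
for z0,z1 in((.004,.021),(.044,.0515),(.055,.097),(.106,.115)):
    Q=P[b&(P[...,2]>z0)&(P[...,2]<z1)];print(z0,len(Q),circ(Q),Q.min(0).round(3),Q.max(0).round(3))
E
```

```text
(np.float64(276.39285714285717), np.float64(158.51785714285714)) [[ 0.549  -0.0647  0.0255]]
(np.float64(357.3333333333333), np.float64(153.84126984126985)) [[0.5868 0.0233 0.0255]]
(np.float64(358.32), np.float64(199.86)) [[0.6389 0.0008 0.0255]]
(np.float64(280.3888888888889), np.float64(203.92592592592592)) [[ 0.599  -0.0857  0.0325]]
[ 0.59962833 -0.08528684  0.03159801] [ 0.59290893 -0.03572791  0.02437747]
((0.5938594341278076, -0.03217676281929016), (0.14319151639938354, 0.10463003814220428), 66.73779296875)
0.004 282 (array([ 0.44681361, -0.18168115]), np.float64(0.01932172002834092)) [ 0.426 -0.188  0.004] [ 0.467 -0.161  0.021]
0.044 574 (array([ 0.44671643, -0.18120073]), np.float64(0.018075085658841233)) [ 0.425 -0.201  0.045] [ 0.468 -0.16   0.051]
0.055 659 (array([ 0.44643208, -0.18182893]), np.float64(0.01263173731133474)) [ 0.434 -0.187  0.055] [ 0.46  -0.168  0.097]
0.106 599 (array([ 0.44721017, -0.18073133]), np.float64(0.008878329389963732)) [ 0.434 -0.195  0.106] [ 0.459 -0.168  0.112]
```

servo_tool(
  rows=[
    [1, 1.5, -5, 0, 0],
    [1, 3, -10, 0, 0],
    [1, 4.5, -15.5, 0, 0],
    [1, 5.85, -20.1, 0, 0],
    [1, 5.85, -20.1, 0, 0],
  ],
)

```text
clock: 2.7
tool_pos: [0.4451, -0.1837, 0.2317]
ee_rot: [3.141, 0.0, 2.673]
contact_force: [0.8, -0.0, 0.1]
gripper_width: 0.0854
finger_force: 0.0
```

```bash
python3 - <<'E'
from h import *
R,p=tool();print(p,sense()['clock'])
v=snap('wrist','w2.png')
P=cloud(v);m=(np.hypot(P[...,0]-.4467,P[...,1]+.1812)<.035)
def circ(Q):
    A=np.c_[2*Q[:,:2],np.ones(len(Q))];s=np.linalg.lstsq(A,(Q[:,:2]**2).sum(1),rcond=None)[0];return s[:2],np.sqrt(s[2]+s[0]**2+s[1]**2)
for z0,z1 in((.004,.021),(.044,.0515),(.055,.097),(.107,.115)):
    Q=P[m&(P[...,2]>z0)&(P[...,2]<z1)]
    if len(Q)>5:print(z0,len(Q),circ(Q),Q.min(0).round(4),Q.max(0).round(4))
print(R.T@(np.array([.4467,-.1812,.054])-p))
E
```

```text
[ 0.44513088 -0.18373516  0.23171454] 2.7
0.004 88 (array([ 0.44689383, -0.18180313]), np.float64(0.019817733830054723)) [ 0.4267 -0.1941  0.004 ] [ 0.4464 -0.1617  0.0209]
0.044 457 (array([ 0.44669602, -0.18172958]), np.float64(0.018160966251356773)) [ 0.4251 -0.2034  0.0454] [ 0.4659 -0.16    0.0515]
0.055 191 (array([ 0.44688875, -0.18178431]), np.float64(0.012928634490608378)) [ 0.4335 -0.1929  0.0562] [ 0.4502 -0.1687  0.0966]
0.107 523 (array([ 0.4463759 , -0.18153731]), np.float64(0.00869498707214289)) [ 0.4339 -0.194   0.107 ] [ 0.459  -0.169   0.1114]
[-0.0002028   0.00280067  0.17771736]
```

View pics/w2.png

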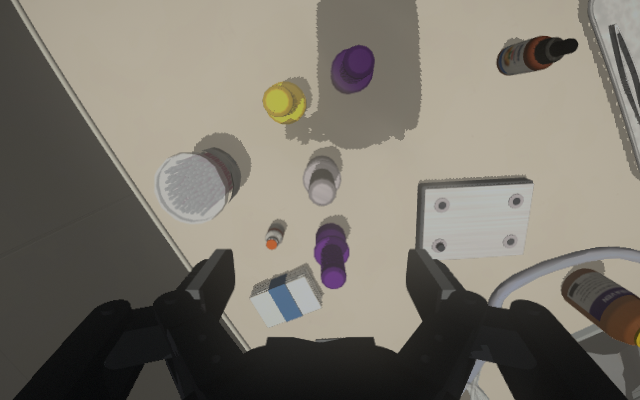

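The punch sits centred between the fingers at (321,180), and the look-alikes are clear of the fingers' path. Descending.

servo_tool(
  rows=[
    [1, 0, 0.25, 3, 0],
    [1, 0, 0.25, 7, 0],
    [1, 0, 0.25, 11, 0],
    [1, 0, 0.25, 14, 0],
    [1, 0, 0.25, 15.5, 0],
  ],
)

```text
clock: 3.38
tool_pos: [0.4484, -0.1787, 0.0749]
ee_rot: [-3.141, -0.002, 2.678]
contact_force: [1.6, -0.1, 0.2]
gripper_width: 0.0854
finger_force: 0.0
```

servo_tool(
  rows=[
    [1, 0, 0, 1.2, 0],
    [1, 0, 0, 2.2, 0],
    [1, 0, 0, 2.2, 0],
    [0.6, 0, 0, 2.2, 0],
    [0.4, 0, 0, 2.2, 0],
  ],
)

```text
clock: 4.0
tool_pos: [0.4487, -0.1802, 0.0548]
ee_rot: [3.141, 0.001, 2.676]
contact_force: [0.8, -0.0, 0.0]
gripper_width: 0.0519
finger_force: 0.0
```

servo_tool(
  rows=[
    [0.2, 0, 0, 0, 0],
    [0, 0, 0, 0, 0],
    [0, 0, 0, 0, 0],
    [0, 0, 0, 0, 0],
    [0, 0, 0, 0, 0],
  ],
)

```text
clock: 4.62
tool_pos: [0.4484, -0.1801, 0.0544]
ee_rot: [-3.142, 0.0, 2.676]
contact_force: [0.2, 0.2, 1.9]
gripper_width: 0.0241
finger_force: 87.7
```

servo_tool(
  rows=[
    [0, 0, 0, -1, 0],
    [0, 0, 0, -4, 0],
    [0, 0, 0, -7.5, 0],
    [0, 0, 0, -10.5, 0],
    [0, 0, 0, -12, 0],
  ],
)

```text
clock: 5.25
tool_pos: [0.4486, -0.1802, 0.1759]
ee_rot: [3.141, 0.001, 2.676]
contact_force: [-0.2, 0.1, -1.3]
gripper_width: 0.0242
finger_force: 88.1
```

```bash
python3 - <<'E'
from h import *
R,p=tool();print(p,sense()['contact_force'],sense()['finger_force'],R.T@(np.array([.600,-.0863,.174])-p))
E
```

```text
[ 0.44859421 -0.18018904  0.17594316] [-0.15173005  0.13827313 -1.29423308] 88.11856850292045 [-0.09309484  0.15189203  0.00219154]
```

servo_tool(
  rows=[
    [0, -2, 3.3, 0, 0],
    [0, -5, 8, 0, 0],
    [0, -7.7, 12.5, 0, 0],
    [0, -9.3, 15.2, 0, 0],
    [0, -9.3, 15.2, 0, 0],
  ],
)

```text
clock: 5.88
tool_pos: [0.6008, -0.0841, 0.1732]
ee_rot: [-3.141, -0.001, 2.679]
contact_force: [-0.5, 0.2, -2.6]
gripper_width: 0.0246
finger_force: 88.4
```

servo_tool(
  rows=[
    [0, 0, 0, 1.5, 0],
    [0, 0, 0, 3.5, 0],
    [0, 0, 0, 5, 0],
    [0, 0, 0, 5.5, 0],
    [0, 0, 0, 5.5, 0],
  ],
)

```text
clock: 6.5
tool_pos: [0.5995, -0.0864, 0.1191]
ee_rot: [-3.141, -0.0, 2.675]
contact_force: [-0.3, -1.0, -2.2]
gripper_width: 0.0242
finger_force: 88.4
```

```bash
python3 - <<'E'
from h import *
R,p=tool();print(p,sense()['clock'])
v=snap('wrist');s=snap('side');t=snap('top')
a=v['im'][60:360,150:550]
b=cv2.resize(s['im'][130:260,220:393],(400,300),interpolation=cv2.INTER_CUBIC)
cv2.imwrite('pics/w3.png',np.hstack([a,b])[:,:,::-1])
def circ(Q):
    A=np.c_[2*Q[:,:2],np.ones(len(Q))];q=np.linalg.lstsq(A,(Q[:,:2]**2).sum(1),rcond=None)[0];return q[:2].round(4),round(np.sqrt(q[2]+q[0]**2+q[1]**2),4)
for n,w in(('wrist',v),('side',s),('top',t)):
    P=cloud(w);m=np.hypot(P[...,0]-.6,P[...,1]+.0863)<.03
    zb=p[2]-.054
    for a0,a1 in((.003,.022),(.045,.051)):
        Q=P[m&(P[...,2]>zb+a0)&(P[...,2]<zb+a1)]
        if len(Q)>15:print(n,a0,len(Q),circ(Q),Q.min(0).round(4),Q.max(0).round(4))
np.savez('w3.npz',**v)
E
```

```text
[ 0.59945823 -0.08640429  0.11913156] 6.5
wrist 0.003 831 (array([ 0.597 , -0.0855]), np.float64(0.0177)) [ 0.5781 -0.1024  0.0681] [ 0.6036 -0.066   0.0871]
wrist 0.045 1384 (array([ 0.5938, -0.0837]), np.float64(0.0146)) [ 0.5766 -0.1053  0.1102] [ 0.6038 -0.064   0.1161]
side 0.003 144 (array([ 0.5992, -0.0828]), np.float64(0.0174)) [ 0.5811 -0.1013  0.0684] [ 0.6189 -0.063   0.0871]
side 0.045 75 (array([ 0.5992, -0.0828]), np.float64(0.018)) [ 0.5792 -0.103   0.1104] [ 0.6201 -0.062   0.116 ]
```

View pics/w3.png

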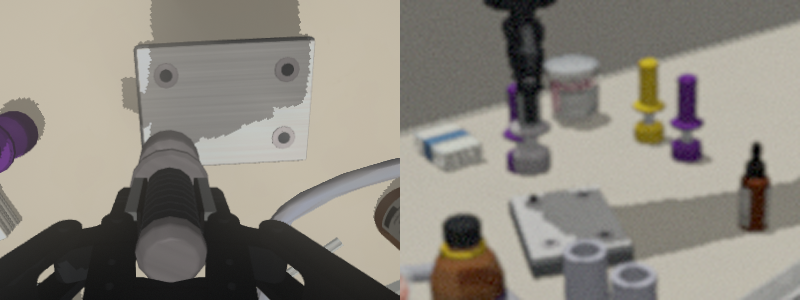

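The wrist view shows the punch upright in the fingers, with its foot at about (170,150) in the crop. The three flush rivets are at crop (166,76), (287,69) and (284,137). I'll refine the foot and pin positions.

```bash
python3 - <<'E'
from h import *
from scipy.optimize import least_squares
R,p=tool()
v=dict(np.load('w3.npz'));v['k1']=float(v['k1']);g=cv2.cvtColor(v['im'],cv2.COLOR_RGB2GRAY)
def dark(c,r=9):
    x,y=c;w=g[y-r:y+r+1,x-r:x+r+1];m=(w<w.min()+30);yy,xx=np.nonzero(m);return x-r+xx.mean(),y-r+yy.mean()
q=[onplane(v,[dark(c)],.0255)[0] for c in((316,136),(437,129),(434,197))]
print(np.round(q,4)); print('pin',q[0]+q[2]-q[1], 'mid',(q[0]+q[2])/2)
a=Ro.from_euler('z',np.arctan2(*(q[0]-q[1])[[1,0]])).as_matrix()
print('pin2',(q[0]+q[2])/2+a@[.048,.028,0])
for n,w in(('wrist',v),('side',snap('side'))):
    P=cloud(w);m=np.hypot(P[...,0]-.6,P[...,1]+.0863)<.03;zb=p[2]-.054
    for a0,a1,r in((.003,.022,.0205),(.0455,.050,.022)):
        Q=P[m&(P[...,2]>zb+a0)&(P[...,2]<zb+a1)]
        f=least_squares(lambda c:np.hypot(Q[:,0]-c[0],Q[:,1]-c[1])-r,[.599,-.085],loss='soft_l1',f_scale=.001)
        print(n,a0,f.x.round(4),np.sqrt(np.mean(f.fun**2)))
E
```

```text
[[ 0.5491 -0.0647  0.0255]
 [ 0.5872  0.0231  0.0255]
 [ 0.6385  0.0007  0.0255]]
pin [ 0.60044547 -0.08707547  0.0255    ] mid [ 0.59382045 -0.03199487  0.0255    ]
pin2 [ 0.60041996 -0.08717138  0.0255    ]
wrist 0.003 [ 0.6001 -0.087 ] 0.001575014830199789
wrist 0.0455 [ 0.6024 -0.088 ] 0.0028414512437892735
side 0.003 [ 0.5974 -0.0862] 0.0027228082037621688
side 0.0455 [ 0.597  -0.0864] 0.0037735771513192316
```

servo_tool(
  rows=[
    [0, 0, 0, 1, 0],
    [0, 0, 0, 2, 0],
    [0, 0, 0, 3, 0],
    [0, 0, 0, 3.7, 0],
    [0, 0, 0, 3.8, 0],
  ],
)

```text
clock: 7.32
tool_pos: [0.5994, -0.0861, 0.0806]
ee_rot: [-3.141, -0.001, 2.676]
contact_force: [0.2, 0.8, -2.0]
gripper_width: 0.0243
finger_force: 88.4
```

servo_tool(
  rows=[
    [0, 0, 0, 0.1, 0],
    [0, 0, 0, 0.2, 0],
    [0, 0, 0, 0.3, 0],
    [0, 0, 0, 0.4, 0],
    [0, 0, 0, 0.4, 0],
  ],
)

```text
clock: 7.95
tool_pos: [0.6, -0.0861, 0.0776]
ee_rot: [3.141, 0.0, 2.676]
contact_force: [-0.6, -0.5, 3.8]
gripper_width: 0.0242
finger_force: 88.5
```

servo_tool(
  rows=[
    [0, 0, 0, 0.2, 0],
    [0, 0, 0, 0.4, 0],
    [0, 0, 0, 0.6, 0],
    [0, 0, 0, 0.9, 0],
    [0, 0, 0, 1.2, 0],
  ],
)

```text
clock: 8.57
tool_pos: [0.6002, -0.0864, 0.0663]
ee_rot: [3.141, 0.001, 2.676]
contact_force: [-4.6, 0.9, 17.9]
gripper_width: 0.0244
finger_force: 90.1
```

servo_tool(
  rows=[
    [0, 0, 0, 0.2, 0],
    [0, 0, 0, 0.35, 0],
    [0, 0, 0, 0.4, 0],
    [0, 0, 0, 0.4, 0],
    [0, 0, 0, 0.4, 0],
  ],
)

```text
clock: 9.2
tool_pos: [0.6003, -0.0864, 0.0627]
ee_rot: [3.141, 0.001, 2.675]
contact_force: [-6.3, 0.8, 23.4]
gripper_width: 0.0242
finger_force: 91.3
```

```bash
python3 - <<'E'
from h import *
R,p=tool();print(p,sense()['moment'])
v=snap('wrist');s=snap('side')
a=v['im'][60:360,150:550]
b=cv2.resize(s['im'][165:240,240:340],(400,300),interpolation=cv2.INTER_CUBIC)
cv2.imwrite('pics/w4.png',np.hstack([a,b])[:,:,::-1])
P=cloud(s);m=np.hypot(P[...,0]-.6,P[...,1]+.0863)<.04
Q=P[m];print(np.histogram(Q[:,2],np.arange(.02,.13,.004)))
P=cloud(v);m=np.hypot(P[...,0]-.6,P[...,1]+.0863)<.04
Q=P[m&(P[...,2]>.03)];print(np.histogram(Q[:,2],np.arange(.02,.13,.004))[0])
E
```

```text
[ 0.60028343 -0.08641149  0.0627204 ] [ 0.12428236  1.59647398 -0.01933949]
(array([132,  31,  29,  21,  20,  29,  32,   3,  21,  61,   8,  11,  15,
        18,  12,  18,  15,  17,  14,  12,   5,   3,   3,   7,   6,   1,
         6]), array([0.02 , 0.024, 0.028, 0.032, 0.036, 0.04 , 0.044, 0.048, 0.052,
       0.056, 0.06 , 0.064, 0.068, 0.072, 0.076, 0.08 , 0.084, 0.088,
       0.092, 0.096, 0.1  , 0.104, 0.108, 0.112, 0.116, 0.12 , 0.124,
       0.128]))
[   0    0   60  106  121  199   51    0   91 1335  135  230  269  340
  413  388  427  517  401  599  632  870 1212 2008 5529  888  672]
```

View pics/w4.png

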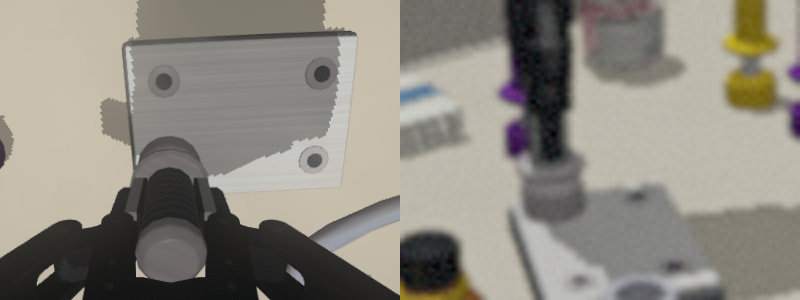

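The foot rests on the plate with its top at 48 mm, and the collar top is near 59 mm, a stroke of about 15–16 mm. One small extra push will confirm the stop.

servo_tool(
  rows=[
    [0, 0, 0, 0.05, 0],
    [0, 0, 0, 0.1, 0],
    [0, 0, 0, 0.15, 0],
    [0, 0, 0, 0.15, 0],
    [0, 0, 0, 0.15, 0],
  ],
)

```text
clock: 9.93
tool_pos: [0.6007, -0.0866, 0.0625]
ee_rot: [3.14, 0.002, 2.675]
contact_force: [-12.9, 1.4, 47.1]
gripper_width: 0.0245
finger_force: 93.6
```

servo_tool(
  rows=[
    [0, 0, 0, -0.3, 0],
    [0, 0, 0, -0.7, 0],
    [0, 0, 0, -1.1, 0],
    [0, 0, 0, -1.5, 0],
    [0, 0, 0, -1.9, 0],
  ],
)

```text
clock: 10.55
tool_pos: [0.5997, -0.0861, 0.079]
ee_rot: [-3.141, -0.0, 2.676]
contact_force: [0.6, 1.4, -3.0]
gripper_width: 0.0242
finger_force: 88.8
```

servo_tool(
  rows=[
    [0, 0, 0, -0.5, 0],
    [0, 0, 0, -1.5, 0],
    [0, 0, 0, -3.5, 0],
    [0, 0, 0, -5, 0],
    [0, 0, 0, -5, 0],
  ],
)

```text
clock: 11.18
tool_pos: [0.6006, -0.0861, 0.1306]
ee_rot: [3.14, 0.002, 2.676]
contact_force: [0.4, 1.2, -3.0]
gripper_width: 0.0242
finger_force: 88.8
```

```bash
python3 - <<'E'
from h import *
R,p=tool();print(p,R.T@(np.array([.52,.30,.12])-p))
s=snap('side');v=snap('wrist')
P=cloud(s);m=np.hypot(P[...,0]-.6,P[...,1]+.0863)<.04
print(np.histogram(P[m][:,2],np.arange(.06,.13,.004))[0], 'expect foot top',p[2]-.054+.024,'collar',p[2]-.054+.051)
P=cloud(v);m=np.hypot(P[...,0]-.6,P[...,1]+.0863)<.025
for z in(.024,.051):
    k=p[2]-.054+z;Q=P[m&(abs(P[...,2]-k)<.008)];h,e=np.histogram(Q[:,2],16);print(e[h.argmax()],h)
b=cv2.resize(s['im'][165:240,240:340],(400,300),interpolation=cv2.INTER_CUBIC)
cv2.imwrite('pics/w5.png',np.hstack([v['im'][60:360,150:550],b])[:,:,::-1])
E
```

```text
[ 0.60060521 -0.08610963  0.13056707] [0.24546301 0.30875356 0.01042416]
[ 0  0  0  0  0  0  9 25 23 30 26 31 48  4  7 23 60] expect foot top 0.10056707245858393 collar 0.12756707245858392
0.1064858364036723 [19 22 27 26 28 20 29 24 27 50 45 50 61 63 77 37]
0.12471634599004333 [ 11  41  32  91 230 571 446  54  32  17  17  39  43  69  67  48]
```

View pics/w5.png

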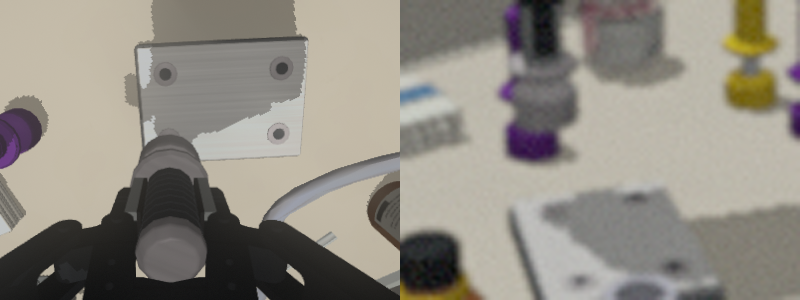

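The pin now looks flush, but the foot is still retracted: its top is at about 110 mm and the collar top is at 125 mm. I must not move sideways until it extends, so I'll wait and re-measure.

servo_tool(
  rows=[
    [0, 0, 0, 0, 0],
    [0, 0, 0, 0, 0],
    [0, 0, 0, 0, 0],
    [0, 0, 0, 0, 0],
    [0, 0, 0, 0, 0],
  ],
)

```text
clock: 11.9
tool_pos: [0.5997, -0.0861, 0.1288]
ee_rot: [-3.141, -0.0, 2.676]
contact_force: [-0.0, -0.1, -2.0]
gripper_width: 0.0241
finger_force: 90.9
```

```bash
cat > foot.py <<'E'
from h import *
R,p=tool();s=snap('side');v=snap('wrist');print(p,sense()['clock'])
for w in(s,v):
    P=cloud(w);m=np.hypot(P[...,0]-p[0],P[...,1]-p[1])<.03
    print(np.histogram(P[m][:,2]-p[2],np.arange(-.080,.0061,.004))[0])
E
python3 foot.py
```

```text
[ 0.59969105 -0.08610451  0.12875957] 12.0
[ 0  0  0  0  0  1 21 26 25 27 25 48 32  7 10  8  0 17 61  9 17]
[  0   0   0   0   0   0  32  79  79  85 167 426  78   0   0   0   0  24
 822 676 156]
```

The foot is now fully extended, with a gap of about 21 mm. Moving to the tray.

servo_tool(
  rows=[
    [0, 2, 2.5, 0, 0],
    [0, 5, 6.5, 0, 0],
    [0, 8.5, 10.7, 0, 0],
    [0, 12, 15.1, 0, 0],
    [0, 15.5, 19.5, 0, 0],
  ],
)

```text
clock: 12.62
tool_pos: [0.5484, 0.1595, 0.129]
ee_rot: [3.141, 0.0, 2.676]
contact_force: [0.1, 0.1, -2.5]
gripper_width: 0.0243
finger_force: 91.0
```

servo_tool(
  rows=[
    [0, 3.5, 4.4, 0, 0],
    [0, 6.5, 8.2, 0, 0],
    [0, 8.5, 10.7, 0, 0],
    [0, 9, 11.3, 0, 0],
    [0, 9, 11.3, 0, 0],
  ],
)

```text
clock: 13.25
tool_pos: [0.5192, 0.299, 0.1287]
ee_rot: [-3.141, 0.0, 2.676]
contact_force: [-0.4, -1.1, -2.8]
gripper_width: 0.024
finger_force: 91.0
```

servo_tool(
  rows=[
    [0, 0, 0, 1.5, 0],
    [0, 0, 0, 3, 0],
    [0, 0, 0, 4.5, 0],
    [0, 0, 0, 5.5, 0],
    [0, 0, 0, 5.5, 0],
  ],
)

```text
clock: 13.88
tool_pos: [0.5188, 0.2987, 0.0728]
ee_rot: [-3.14, -0.001, 2.676]
contact_force: [0.4, -0.3, -3.0]
gripper_width: 0.0243
finger_force: 91.0
```

```bash
python3 foot.py; python3 - <<'E'
from h import *
t=snap('top');s=snap('side')
b=cv2.resize(s['im'][180:330,340:490],(400,400),interpolation=cv2.INTER_CUBIC);a=cv2.resize(t['im'][130:260,160:290],(400,400),interpolation=cv2.INTER_CUBIC)
cv2.imwrite('pics/w6.png',np.hstack([a,b])[:,:,::-1])
E
```

```text
[0.51879527 0.29870904 0.07279003] 13.975
[  0 277  54   0   0   1  25  35  37  37  46  97  57  17  10   1   0  20
 109  19  26]
[   0  944  866    0    0    0   20   77   75   90  143  380  164    0
    0    0    0    8  461 1048  127]
```

View pics/w6.png

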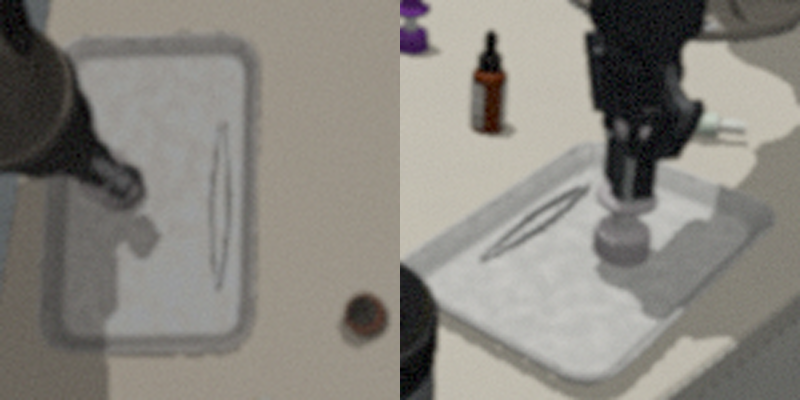

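The punch hangs upright over the tray floor, clear of the forceps, with its rim about 17 mm up. Lowering gently.

servo_tool(
  rows=[
    [0, 0, 0, 0.5, 0],
    [0, 0, 0, 0.9, 0],
    [0, 0, 0, 1.2, 0],
    [0, 0, 0, 1.4, 0],
    [0, 0, 0, 1.5, 0],
  ],
)

```text
clock: 14.7
tool_pos: [0.5191, 0.2991, 0.0586]
ee_rot: [-3.141, -0.0, 2.676]
contact_force: [0.2, 0.6, -2.6]
gripper_width: 0.0239
finger_force: 91.0
```

servo_tool(
  rows=[
    [0, 0, 0, 0.05, 0],
    [0, 0, 0, 0.1, 0],
    [0, 0, 0, 0.15, 0],
    [0, 0, 0, 0.2, 0],
    [0, 0, 0, 0.2, 0],
  ],
)

```text
clock: 15.32
tool_pos: [0.5191, 0.2991, 0.0568]
ee_rot: [-3.142, -0.0, 2.676]
contact_force: [-0.2, -0.9, -2.2]
gripper_width: 0.0239
finger_force: 91.0
```

servo_tool(
  rows=[
    [0, 0, 0, 0.05, 0],
    [0, 0, 0, 0.1, 0],
    [0, 0, 0, 0.15, 0],
    [0, 0, 0, 0.2, 0],
    [0, 0, 0, 0.2, 0],
  ],
)

```text
clock: 15.95
tool_pos: [0.5192, 0.2991, 0.0549]
ee_rot: [3.142, -0.0, 2.676]
contact_force: [-0.8, 0.1, -0.0]
gripper_width: 0.0241
finger_force: 91.3
```

servo_tool(
  rows=[
    [0, 0, 0, 0.05, 0],
    [0, 0, 0, 0.05, 0],
    [0.35, 0, 0, 0.05, 0],
    [0.5, 0, 0, 0.05, 0],
    [0.7, 0, 0, 0.05, 0],
  ],
  squeeze=20,
)

```text
clock: 16.58
tool_pos: [0.5192, 0.2992, 0.0543]
ee_rot: [-3.142, -0.0, 2.676]
contact_force: [0.1, -0.4, 0.0]
gripper_width: 0.059
finger_force: 0.0
```

servo_tool(
  rows=[
    [1, 0, 0, 0, 0],
    [1, 0, 0, 0, 0],
    [1, 0, 0, 0, 0],
    [1, 0, 0, 0, 0],
    [1, 0, 0, 0, 0],
  ],
)

```text
clock: 17.2
tool_pos: [0.5192, 0.2991, 0.0543]
ee_rot: [-3.142, -0.0, 2.676]
contact_force: [0.6, -0.3, -0.3]
gripper_width: 0.0853
finger_force: 0.0
```

servo_tool(
  rows=[
    [1, 0, 0, -1, 0],
    [1, 0, 0, -4, 0],
    [1, 0, 0, -8, 0],
    [1, 0, 0, -12, 0],
    [1, 0, 0, -15, 0],
  ],
)

```text
clock: 17.82
tool_pos: [0.5195, 0.2992, 0.2069]
ee_rot: [3.14, 0.001, 2.676]
contact_force: [-0.7, 0.6, -0.2]
gripper_width: 0.0851
finger_force: 0.0
```

```bash
python3 - <<'E'
from h import *
print(sense()['gripper_width'],tool()[1])
t=snap('side');v=snap('wrist')
P=cloud(t)
for z0,z1 in((.003,.022),(.045,.05),(.06,.098),(.1,.115)):
  for w in(t,v):
    P=cloud(w);m=np.hypot(P[...,0]-.519,P[...,1]-.299)<.03
    Q=P[m&(P[...,2]>z0)&(P[...,2]<z1)];print(z0,len(Q),((Q.min(0)+Q.max(0))/2).round(4),Q.max(0)[2].round(4))
b=cv2.resize(t['im'][170:330,240:490],(400,256),interpolation=cv2.INTER_CUBIC)
cv2.imwrite('pics/w7.png',np.hstack([v['im'][60:316,150:550],b])[:,:,::-1])
E
```

```text
0.0850784396561278 [0.51947441 0.29917598 0.20687206]
0.003 217 [0.5195 0.3009 0.0125] 0.022
0.003 120 [0.5087 0.3032 0.0124] 0.0217
0.045 100 [0.5202 0.3013 0.0475] 0.05
0.045 158 [0.5171 0.2991 0.0479] 0.05
0.06 246 [0.5209 0.3012 0.0791] 0.0977
0.06 205 [0.5136 0.3    0.0789] 0.0976
0.1 121 [0.5198 0.3009 0.1056] 0.1107
0.1 734 [0.5181 0.2991 0.106 ] 0.1119
```

View pics/w7.png

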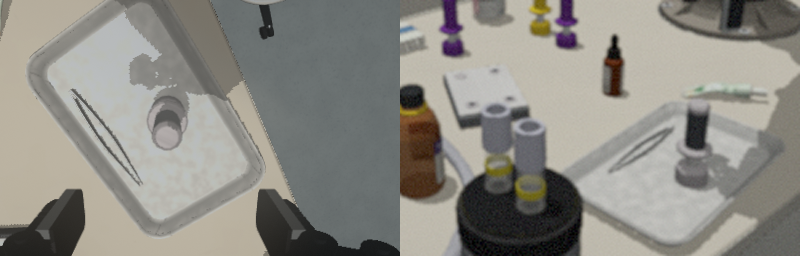

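The punch stands upright at its full 111 mm in the tray, the gripper is clear of it, and the forceps and bottle have not moved.

```bash
python3 -c "
from h import *
print(job_done())"
```

```text
the job is handed in; nothing more can be done
None
```

I drove the proud pin to its hard stop, set the punch down upright and sprung back in the tray with the gripper clear, and handed the job in; the hand-in call returned no verdict.

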